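# Open the orange pencil box

## Task

Open the wooden pencil box that has the orange lid: take the lid by its upright handle, lift it over the lip at the end of the box, slide it out along its grooves, and lay it down flat, handle up, on the green cutting mat. Set it down rather than dropping it, and leave the box with the blue lid closed.

Things in the scene. Friction and masses are not known exactly. Their poses are not given: they have to be found in the camera images.
- orange_handle (a point): Grip point: centre of the orange lid's handle, an upright fin 12 mm thick (x), 46 wide (y), 44 tall. It is 22 mm above the lid's upper face, 28 above its underside. The lid is a loose plate 130 (x) x 90 (y) x 6 mm, 120 g; the handle stands 15 mm from its middle towards -x, the lip's side. Closed, it lies along the box's axes on ledges 45 mm above the table, with 3-4 mm play all round.
- orange_box: Wooden box under the orange lid, fixed, 150 (x) x 110 (y) x 71 mm high; origin under its centre. At the -x end, roughly facing the robot, a pale lip 6 mm high stops the lid; +x end closed. Roofed side grooves (to 30 mm short of the lip end) let it rise 15 mm. Lift it level by 10 mm (7 to 14), draw it along -x; clear after 110 mm. The handle stands between the roofs, 72 mm apart, tops at 71 mm.
- mat: Green cutting mat with a pale grid, fixed flat on the table, 220 mm (x) by 160 mm (y) by 3 mm thick; origin under its centre, on the table. Its upper face is 3 mm above the table.
- blue_handle (a point): Centre of the handle of the blue lid of the other pencil box, alike in every way but for the colour of the lid. A bystander: leave it closed.

How it is judged:
On the way:
1. the orange lid, over the lip, is being drawn out along the grooves of its box at groove height (x of orange_handle in the frame of orange_box between -0.16 and -0.06 m and y of orange_handle in the frame of orange_box between -0.03 and 0.03 m and z of orange_handle in the frame of orange_box between 0.066 and 0.1 m), for 0.1 s.
At the end, for the whole second after the job is handed in: The orange lid lies flat (within 6 degrees), handle up, at rest on the green mat, its handle within 80 mm along the mat and 50 mm across it of the mat's middle; the blue lid is where it was (within 15 mm) (x of orange_handle in the frame of mat between -0.08 and 0.08 m and y of orange_handle in the frame of mat between -0.05 and 0.05 m and height (world z) of orange_handle between 0.026 and 0.036 m and angle between orange_handle's own z axis and vertical below 0.1 rad and linear speed of orange_lid below 0.02 m/s and distance of blue_handle from where it was at the start of the episode below 0.015 m); the robot touches nothing.
It fails at once if the blue lid is moved by more than 15 mm (distance of blue_handle from where it was at the start of the episode above 0.015 m).
It fails at once if the orange lid is let go, outside its box, more than 30 mm above where it would lie on the mat (height (world z) of orange_handle above 0.061 m and horizontal distance between orange_handle and orange_box above 0.15 m and contact force between the fingers and orange_lid below 0.05 N).
It also fails if it takes over 48 s, if anything falls off the work surface, if the arm or the gripper's body presses on something with over 40 N, if the wrist force passes 120 N, or if a joint passes its speed limit or range.

## Robot

A 7-joint arm with a two-finger parallel gripper is mounted at the origin on the work surface. World frame = base frame: x ahead of the robot, y to its left, z up, the work surface at z = 0. Lengths are in m, angles in rad, forces in N, time in s.
With the tool pointing down it reaches from about 0.4 to 0.85 m from the base axis. Payload 10.4 kg.
Tool frame: the origin (TCP) lies between the finger pads; the fingertips stand 11 mm ahead of it and the grasp point (between the pads) lies 8 mm behind it (r.tcp_to_tips is the distance from the TCP to the fingertips, in m); z points along the fingers, y is the line along which they close (so a half turn about z gives the same grasp; the last joint's range is limited). The gripper opens to 87 mm and grips with 3 to 60 N. Pads are 19 mm wide; open, the fingers measure 117 mm over their backs; the gripper's body (75 mm by 190 mm) begins 51 mm behind the grasp point.
Start: joints at [1.088, 0.332, -0.065, 1.46, 0.022, 1.35, -0.088], TCP at [0.277, -0.56, 0.234] pointing down, gripper open.
Joint ranges: [-2.6, 2.6], [-0.5, 2.12], [-1.47, 1.34], [0.16, 2.42], [-1.27, 4.41], [0.06, 2.06], [-2.6, 2.6]. Speed limits (rad/s): [2.22, 2.22, 2.79, 2.79, 3.14, 3.14, 3.14].

## Interface

Orientations are given as a unit quaternion [x, y, z, w].
In Python, from bench import r gives the robot as it stands. The module is installed in compiled form; this text tells all that it offers.
- The arm moves only by the shell command python3 -m crank 'ROWS' [FORCE]. ROWS is JSON, a list of rows, each an object of numbers: "claw": the closure, from -1 (fully open) to 1 (shut); "dx", "dy", "dz": the shift along the tool's x, y, z each as a share of 3 cm, from -1 to 1; "ax", "ay", "az": the turn, a rotation vector about the tool's x, y, z each as a share of 6 degrees, from -1 to 1. A call has 1 to 8 rows; each row shifts and turns the commanded pose from where the row before left it, along the tool's axes as they then stand; what a row does not reach is not made up. A row lasts 1/12 s, in which the tool goes at most 41.7 mm and 7.16 degrees, less where a joint would pass 70% of its speed; a pose out of reach is approached as far as the arm can. A call with a number of a shift or a turn outside -1 to 1 is refused whole. A call with a gripper value outside its range is refused whole. The fingers move at their own pace and stop on an object; FORCE is the grip in N (left out, the last holds). Time passes only in rows, so rows that do not move let the fingers close. It gives the time, the measured TCP pose, the force, the opening and the grip force at its end, in the units of the state.
- r.read_state(): the state, without advancing time (a new reading comes with each control period).
- r.camera(name): name is "side" or "top"; returns a dict with "color" (480x640x3 uint8, red, green, blue), "mtx" (3x3 intrinsics, pixels), "R" (3x3) and "t" (3): a world point X has camera coordinates R X + t. Camera axes: x right, y down, z forward; pixel columns grow to the right and rows downward; lengths in m; the calibration is good to about 2 mm. A picture is of the moment at which its call begins. There is no depth.
- r.close_job(): hands the job in; it is judged then, once.
The state is a dict: "time": time; "joint_positions": joint angles; "joint_vel": joint speeds; "joint_torque": joint torques, N m; "ee_pos": TCP position; "eef_rot": TCP orientation; "ft_force": force on the tool from outside, world axes, zero at the start; "torque": the same for the moment, N m; "width": finger opening in m; "grip_force": force on a finger pad.
Only numpy, scipy, OpenCV 4.12 (cv2) and the standard library are available. Lean on these libraries where they do the work, as an engineer would, in place of code of your own. Each camera call takes 0.05 s, during which the arm holds its last target. There are 200 camera calls.

## Working session

There is one attempt and no reset: what is moved stays moved. The work goes in short steps, Python scripts to look and compute and a shell command to move; the robot and the scene stay as the last step left them, time stands still between calls to the robot, and variables do not carry over. Pictures are saved under pics/ and viewed, at most 10 in all, crops included, and the job is handed in when it is done.

```bash
mkdir -p pics; python3 - <<'E'
from bench import r
import cv2,numpy as np
for n in("top","side"):
    c=r.camera(n);cv2.imwrite(f"pics/{n}1.png",c["color"][:,:,::-1]);print(n,c["mtx"].tolist(),np.round(c["R"],4).tolist(),c["t"])
s=r.read_state();print(s["time"],s["ee_pos"],s["eef_rot"],s["width"])
E
```

```text
top [[503.98260009027206, 0.0, 317.3959786680475], [0.0, 503.98260009027206, 239.80602036248692], [0.0, 0.0, 1.0]] [[0.0171, -0.9998, -0.0101], [-0.9947, -0.016, -0.102], [0.1018, 0.0118, -0.9947]] [7.03431999e-04 6.05726311e-01 8.06123917e-01]
side [[465.4203458918036, 0.0, 311.11995454092374], [0.0, 465.4203458918036, 238.9427014542936], [0.0, 0.0, 1.0]] [[0.9676, -0.2525, 0.0053], [-0.1368, -0.5414, -0.8296], [0.2124, 0.802, -0.5584]] [-0.5717577   0.12304346  0.76879101]
0.1 [ 0.27719213 -0.5598059   0.23285791] [ 9.73689325e-01  2.27878739e-01 -1.73380068e-04 -5.90685010e-04] 0.08687929265183914
```

View pics/top1.png

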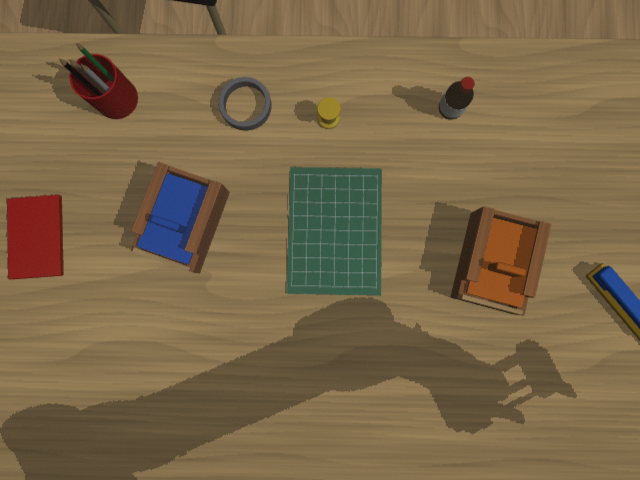

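View pics/side1.png

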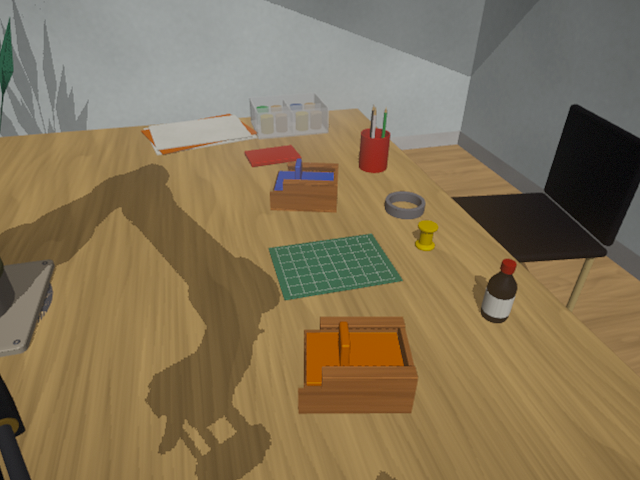

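The orange box is right of the mat in the top view (handle about (511,268)), the mat's centre is at about (335,231), and the blue box is to the left at (180,218). I'll zoom in to pick features.

```bash
python3 - <<'E'
import cv2,numpy as np
a=cv2.imread("pics/top1.png")[195:325,440:560];b=cv2.imread("pics/side1.png")[305:425,285:425]
a=cv2.resize(a,None,fx=4,fy=4,interpolation=cv2.INTER_CUBIC)[:, :400*2]
b=cv2.resize(b,(320*1,274),interpolation=cv2.INTER_CUBIC)
o=np.zeros((520,800,3),np.uint8);o[:520,:480]=a;o[:274,480:]=b;cv2.imwrite("pics/crop.png",o)
E
```

```text
(no output)
```

View pics/crop.png

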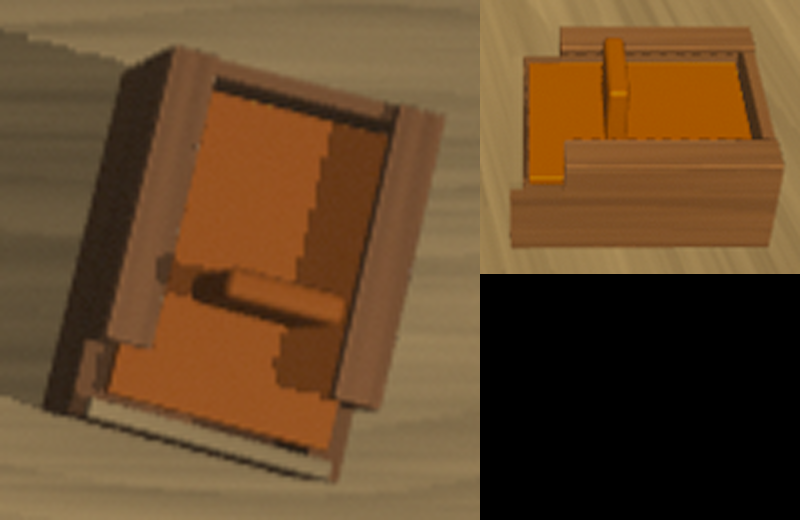

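The crop shows the roof's outer corners at full-image (483,207), (551,223), (467,280.5) and (535,297.5), and the handle top centred at about (512,269). Next: fit the poses.

```bash
cat > h.py <<'E'
from bench import r
import cv2,numpy as np
from scipy.optimize import least_squares
from scipy.spatial.transform import Rotation as Ro
def back(c,uv,z):
    d=c["R"].T@np.linalg.inv(c["mtx"])@np.array([*uv,1.]); o=-c["R"].T@c["t"]
    return o+d*(z-o[2])/d[2]
def rigid(A,B): # 2D fit A->B : x,y,yaw, rms
    f=lambda p:((A@np.array([[np.cos(p[2]),np.sin(p[2])],[-np.sin(p[2]),np.cos(p[2])]])+p[:2])-B).ravel()
    s=least_squares(f,[*B.mean(0),0]);return s.x,np.sqrt(2*s.cost/len(A))
E
python3 - <<'E'
from h import *
c=r.camera("top");s=r.camera("side")
P=np.array([back(c,(440+u/4,195+v/4),.071)[:2] for u,v in[(173,47),(445,113),(107,342),(380,410)]])
A=np.array([[.075,.055],[.075,-.055],[-.045,.055],[-.045,-.055]])
p,e=rigid(A,P);print("box",p,np.degrees(p[2]),e)
Q=np.array([back(c,(440+u/4,195+v/4),.095)[:2] for u,v in[(238,268),(346,295),(343,322),(226,293)]])
print("handle",Q.mean(0),Q.tolist()); 
# expected handle in closed pose
print("exp handle",p[:2]-.015*np.array([np.cos(p[2]),np.sin(p[2])]))
M=np.array([back(c,x,.003)[:2] for x in[(290.5,167.5),(381.5,168.5),(381,294.5),(287.5,293.5)]])
print("mat",rigid(np.array([[.11,.08],[.11,-.08],[-.11,-.08],[-.11,.08]]),M))
# side check: roof outer corners + handle top
b=lambda u,v:(285+(u-480)/320*140,305+v/274*120)
for n,q in[("nearroof -x",b(566,141)),("nearroof +x",b(783,141)),("farroof -x",b(560,28)),("farroof +x",b(751,28))]:print(n,back(s,q,.071)[:2])
st=r.read_state();print(st["ee_pos"],Ro.from_quat(st["eef_rot"]).as_matrix().round(3).tolist())
E
```

```text
box [ 0.57298396 -0.28768186 -0.23251816] -13.322309212859412 0.0007154809081530622
handle [ 0.55985864 -0.28629208] [[0.5696077327509865, -0.2675054138892592], [0.5600247747703625, -0.3081358317523403], [0.5497744436407502, -0.3067478731712338], [0.5600276149798326, -0.2627791917587474]]
exp handle [ 0.55838762 -0.28422543]
mat (array([ 0.6256018 , -0.01904052,  0.00155593]), np.float64(0.0012019357552555566))
nearroof -x [ 0.52392785 -0.31288081]
nearroof +x [ 0.64059853 -0.34276425]
farroof -x [ 0.54476356 -0.22551454]
farroof +x [ 0.66045832 -0.25502124]
[ 0.2772669  -0.55988715  0.23307647] [[0.896, 0.444, -0.0], [0.444, -0.896, 0.001], [-0.0, -0.001, -1.0]]
```

```bash
python3 -m crank '[{"claw":-1,"az":-1},{"claw":-1,"az":-1},{"claw":-1,"az":-1},{"claw":-1,"az":-1},{"claw":-1,"az":-1},{"claw":-1,"az":-1},{"claw":-1,"az":-1},{"claw":-1,"az":-1}]' 25
python3 -m crank '[{"claw":-1,"az":-0.4,"dx":0.8,"dy":0.5},{"claw":-1,"dx":0.8,"dy":0.5},{"claw":-1,"dx":0.8,"dy":0.5},{"claw":-1,"dx":0.8,"dy":0.5},{"claw":-1,"dx":0.8,"dy":0.5},{"claw":-1,"dx":0.8,"dy":0.5},{"claw":-1,"dx":0.8,"dy":0.5},{"claw":-1}]'
cat > d.py <<'E'
from h import *
import sys
# usage: d.py bx by z  -> units of 3cm in tool axes to target in box frame; prints state
bp=np.array([.573,-.2877]);yw=-.2325
st=r.read_state();R=Ro.from_quat(st["eef_rot"]).as_matrix();p=st["ee_pos"]
x,y,z=map(float,sys.argv[1:4]);B=np.array([[np.cos(yw),-np.sin(yw)],[np.sin(yw),np.cos(yw)]])
t=np.array([*(bp+B@[x,y]),z])
print("t",st["time"],"p",p.round(4),"box",(B.T@(p[:2]-bp)).round(4),"yawy",np.degrees(np.arctan2(R[1,1],R[0,1])).round(2),"tz",R[:,2].round(3),"w",st["width"],st["grip_force"],"F",np.round(st["ft_force"],2))
print("units",(R.T@(t-p)/.03).round(2))
E
python3 d.py -.015 0 .15
```

```text
t 0.2 p [ 0.2773 -0.5599  0.2331] box [-0.2251 -0.333 ] yawy -63.65 tz [-0.     0.001 -1.   ] w 0.08730673502108244 0.0 F [ 0.27 -0.27  0.99]
units [12.48 -4.07  2.77]invalid input at $[0]: expected keys claw, dx, dy, dz, ax, ay, az
invalid input at $[0]: expected keys claw, dx, dy, dz, ax, ay, az
```

```bash
python3 -m crank '[{"claw":-1,"dx":0,"dy":0,"dz":0,"ax":0,"ay":0,"az":-1},{"claw":-1,"dx":0,"dy":0,"dz":0,"ax":0,"ay":0,"az":-1},{"claw":-1,"dx":0,"dy":0,"dz":0,"ax":0,"ay":0,"az":-1},{"claw":-1,"dx":0,"dy":0,"dz":0,"ax":0,"ay":0,"az":-1},{"claw":-1,"dx":0,"dy":0,"dz":0,"ax":0,"ay":0,"az":-1},{"claw":-1,"dx":0,"dy":0,"dz":0,"ax":0,"ay":0,"az":-1},{"claw":-1,"dx":0,"dy":0,"dz":0,"ax":0,"ay":0,"az":-1},{"claw":-1,"dx":0,"dy":0,"dz":0,"ax":0,"ay":0,"az":-1}]' 25
python3 -m crank '[{"claw":-1,"dx":0.8,"dy":0.5,"dz":0,"ax":0,"ay":0,"az":-0.4},{"claw":-1,"dx":0.8,"dy":0.5,"dz":0,"ax":0,"ay":0,"az":0},{"claw":-1,"dx":0.8,"dy":0.5,"dz":0,"ax":0,"ay":0,"az":0},{"claw":-1,"dx":0.8,"dy":0.5,"dz":0,"ax":0,"ay":0,"az":0},{"claw":-1,"dx":0.8,"dy":0.5,"dz":0,"ax":0,"ay":0,"az":0},{"claw":-1,"dx":0.8,"dy":0.5,"dz":0,"ax":0,"ay":0,"az":0},{"claw":-1,"dx":0.8,"dy":0.5,"dz":0,"ax":0,"ay":0,"az":0},{"claw":-1,"dx":0,"dy":0,"dz":0,"ax":0,"ay":0,"az":0}]'
python3 d.py -.015 0 .15
```

```text
time: 0.87
ee_pos: [0.2773, -0.56, 0.2333]
eef_rot: [0.795, 0.606, 0.0, -0.0]
ft_force: [-0.2, -0.5, 0.5]
width: 0.0871
grip_force: 0.0
time: 1.53
ee_pos: [0.4239, -0.416, 0.2336]
eef_rot: [0.781, 0.624, 0.002, -0.0]
ft_force: [0.8, 1.4, 0.1]
width: 0.0871
grip_force: 0.0
t 1.5333 p [ 0.4239 -0.416   0.2336] box [-0.1156 -0.1592] yawy -12.79 tz [ 0.002  0.002 -1.   ] w 0.08707010426910704 0.0 F [0.76 1.43 0.15]
units [5.27 3.4  2.81]
```

```bash
python3 -m crank '[{"claw":-1,"dx":0.75,"dy":0.48,"dz":0.2,"ax":0,"ay":0,"az":0.08},{"claw":-1,"dx":0.75,"dy":0.48,"dz":0.3,"ax":0,"ay":0,"az":0},{"claw":-1,"dx":0.75,"dy":0.48,"dz":0.3,"ax":0,"ay":0,"az":0},{"claw":-1,"dx":0.75,"dy":0.48,"dz":0.4,"ax":0,"ay":0,"az":0},{"claw":-1,"dx":0.75,"dy":0.48,"dz":0.4,"ax":0,"ay":0,"az":0},{"claw":-1,"dx":0.75,"dy":0.48,"dz":0.5,"ax":0,"ay":0,"az":0},{"claw":-1,"dx":0.75,"dy":0.48,"dz":0.5,"ax":0,"ay":0,"az":0},{"claw":-1,"dx":0,"dy":0,"dz":0,"ax":0,"ay":0,"az":0}]'
python3 d.py -.015 0 .068
python3 - <<'E'
from h import *
c=r.camera("side")["color"][:,:,::-1];cv2.imwrite("pics/s2.png",cv2.resize(c[180:430,200:500],None,fx=2.4,fy=2.4))
E
```

```text
time: 2.2
ee_pos: [0.5564, -0.2859, 0.1522]
eef_rot: [0.784, 0.62, 0.001, -0.003]
ft_force: [-0.3, 1.6, 0.1]
width: 0.0868
grip_force: 0.0
t 2.2 p [ 0.5564 -0.2859  0.1522] box [-0.0166 -0.002 ] yawy -13.32 tz [-0.002  0.005 -1.   ] w 0.08682115591873224 0.0 F [-0.28  1.61  0.15]
units [0.06 0.06 2.81]
```

View pics/s2.png

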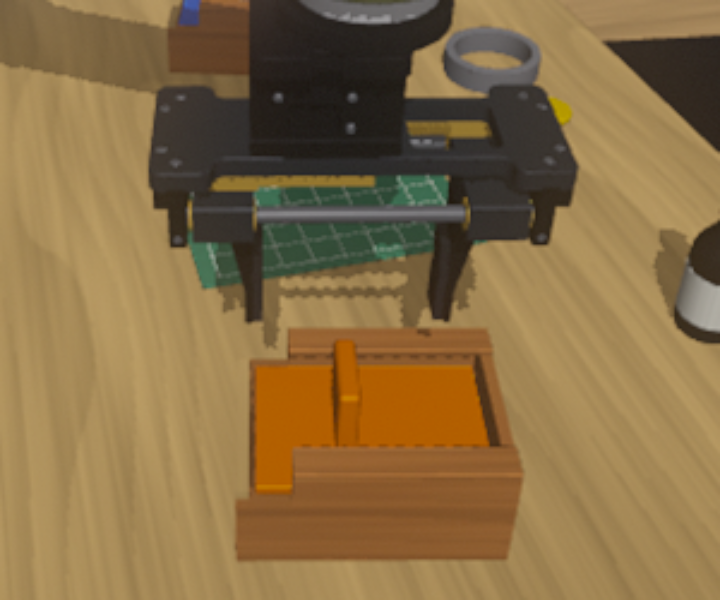

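The open fingers (columns 253 and 440 in the crop) straddle the handle (column 347), so I can go down.

```bash
python3 -m crank '[{"claw":-1,"dx":0.03,"dy":0.03,"dz":0.5,"ax":0,"ay":0,"az":0},{"claw":-1,"dx":0.03,"dy":0.03,"dz":0.5,"ax":0,"ay":0,"az":0},{"claw":-1,"dx":0,"dy":0,"dz":0.5,"ax":0,"ay":0,"az":0},{"claw":-1,"dx":0,"dy":0,"dz":0.5,"ax":0,"ay":0,"az":0},{"claw":-1,"dx":0,"dy":0,"dz":0.4,"ax":0,"ay":0,"az":0},{"claw":-1,"dx":0,"dy":0,"dz":0.25,"ax":0,"ay":0,"az":0},{"claw":-1,"dx":0,"dy":0,"dz":0.1,"ax":0,"ay":0,"az":0},{"claw":-1,"dx":0,"dy":0,"dz":0,"ax":0,"ay":0,"az":0}]'
python3 d.py -.015 0 .068
```

```text
time: 2.92
ee_pos: [0.5559, -0.2913, 0.0728]
eef_rot: [0.787, 0.617, -0.0, -0.0]
ft_force: [-0.1, 0.5, -0.1]
width: 0.0872
grip_force: 0.0
t 2.9167 p [ 0.5559 -0.2913  0.0728] box [-0.0158 -0.0074] yawy -13.76 tz [-0.001  0.    -1.   ] w 0.08717100797394065 0.0 F [-0.1   0.48 -0.08]
units [0.25 0.03 0.16]
```

```bash
python3 -m crank '[{"claw":-1,"dx":0.25,"dy":0.03,"dz":0.16,"ax":0,"ay":0,"az":-0.07},{"claw":-1,"dx":0,"dy":0,"dz":0,"ax":0,"ay":0,"az":0},{"claw":1,"dx":0,"dy":0,"dz":0,"ax":0,"ay":0,"az":0},{"claw":1,"dx":0,"dy":0,"dz":0,"ax":0,"ay":0,"az":0},{"claw":1,"dx":0,"dy":0,"dz":0,"ax":0,"ay":0,"az":0},{"claw":1,"dx":0,"dy":0,"dz":0,"ax":0,"ay":0,"az":0},{"claw":1,"dx":0,"dy":0,"dz":0,"ax":0,"ay":0,"az":0},{"claw":1,"dx":0,"dy":0,"dz":0,"ax":0,"ay":0,"az":0}]' 25
python3 -m crank '[{"claw":1,"dx":0,"dy":0,"dz":0,"ax":0,"ay":0,"az":0},{"claw":1,"dx":0,"dy":0,"dz":0,"ax":0,"ay":0,"az":0},{"claw":1,"dx":0,"dy":0,"dz":0,"ax":0,"ay":0,"az":0},{"claw":1,"dx":0,"dy":0,"dz":0,"ax":0,"ay":0,"az":0}]' 25
python3 d.py -.015 0 .078
```

```text
time: 3.58
ee_pos: [0.5589, -0.284, 0.0684]
eef_rot: [0.784, 0.62, -0.0, 0.0]
ft_force: [0.2, 0.3, 0.6]
width: 0.055
grip_force: 0.0
time: 3.92
ee_pos: [0.5589, -0.2839, 0.0683]
eef_rot: [0.784, 0.62, 0.0, 0.0]
ft_force: [0.2, 1.0, -0.5]
width: 0.0281
grip_force: 0.0
t 3.9167 p [ 0.5589 -0.2839  0.0683] box [-0.0146  0.0004] yawy -13.32 tz [ 0. -0. -1.] w 0.028108623523223183 0.0 F [ 0.22  0.96 -0.5 ]
units [-0.01 -0.01 -0.32]
```

```bash
python3 -m crank '[{"claw":1,"dx":0,"dy":0,"dz":0,"ax":0,"ay":0,"az":0},{"claw":1,"dx":0,"dy":0,"dz":0,"ax":0,"ay":0,"az":0},{"claw":1,"dx":0,"dy":0,"dz":0,"ax":0,"ay":0,"az":0},{"claw":1,"dx":0,"dy":0,"dz":0,"ax":0,"ay":0,"az":0},{"claw":1,"dx":0,"dy":0,"dz":0,"ax":0,"ay":0,"az":0}]' 25
python3 d.py -.015 0 .078
```

```text
time: 4.33
ee_pos: [0.5589, -0.2839, 0.0683]
eef_rot: [0.784, 0.62, 0.0, 0.0]
ft_force: [0.3, -0.4, -0.7]
width: 0.0117
grip_force: 25.0
t 4.3333 p [ 0.5589 -0.2839  0.0683] box [-0.0146  0.0005] yawy -13.32 tz [ 0. -0. -1.] w 0.011737558848761561 24.988796054385602 F [ 0.33 -0.44 -0.67]
units [-0.02 -0.01 -0.32]
```

```bash
python3 -m crank '[{"claw":1,"dx":0,"dy":0,"dz":-0.12,"ax":0,"ay":0,"az":0},{"claw":1,"dx":0,"dy":0,"dz":-0.12,"ax":0,"ay":0,"az":0},{"claw":1,"dx":0,"dy":0,"dz":-0.12,"ax":0,"ay":0,"az":0},{"claw":1,"dx":0,"dy":0,"dz":0,"ax":0,"ay":0,"az":0},{"claw":1,"dx":0,"dy":0,"dz":0,"ax":0,"ay":0,"az":0}]' 40
python3 d.py -.055 0 .0788
```

```text
time: 4.75
ee_pos: [0.5591, -0.284, 0.0795]
eef_rot: [0.784, 0.62, 0.0, 0.0]
ft_force: [-0.2, -0.7, -1.1]
width: 0.012
grip_force: 40.0
t 4.75 p [ 0.5591 -0.284   0.0795] box [-0.0144  0.0004] yawy -13.32 tz [ 0.001 -0.    -1.   ] w 0.011973876854510714 39.988527204841375 F [-0.24 -0.67 -1.14]
units [-0.01 -1.35  0.02]
```

```bash
python3 - <<'E'
from h import *
c=r.camera("side")["color"][:,:,::-1];cv2.imwrite("pics/s3.png",cv2.resize(c[270:430,260:440],None,fx=3.5,fy=3.5))
E
```

```text
(no output)
```

View pics/s3.png

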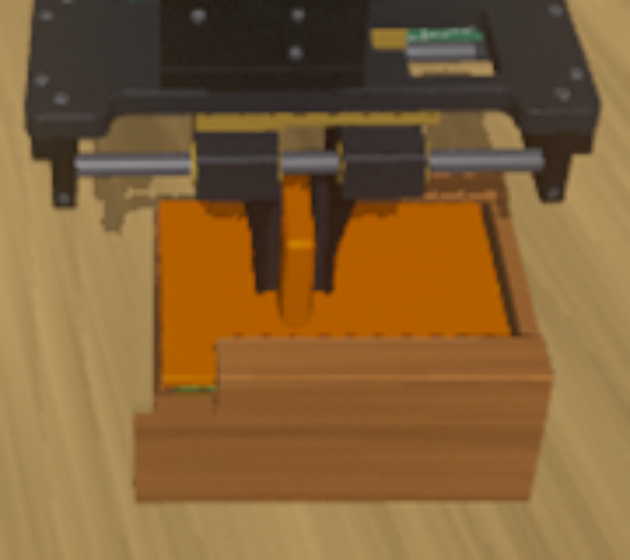

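The lid is up by 11 mm and level; the gap shows under its near edge at (190,388). Now draw it out slowly.

```bash
python3 -m crank '[{"claw":1,"dx":0,"dy":-0.15,"dz":0.02,"ax":0,"ay":0,"az":0},{"claw":1,"dx":0,"dy":-0.25,"dz":0,"ax":0,"ay":0,"az":0},{"claw":1,"dx":0,"dy":-0.25,"dz":0,"ax":0,"ay":0,"az":0},{"claw":1,"dx":0,"dy":-0.25,"dz":0,"ax":0,"ay":0,"az":0},{"claw":1,"dx":0,"dy":-0.25,"dz":0,"ax":0,"ay":0,"az":0},{"claw":1,"dx":0,"dy":-0.15,"dz":0,"ax":0,"ay":0,"az":0},{"claw":1,"dx":0,"dy":0,"dz":0,"ax":0,"ay":0,"az":0}]'
python3 d.py -.13 0 .0788
```

```text
time: 5.38
ee_pos: [0.5198, -0.275, 0.0786]
eef_rot: [0.784, 0.62, -0.0, -0.0]
ft_force: [-0.0, -0.2, -1.5]
width: 0.0118
grip_force: 40.0
t 5.3833 p [ 0.5198 -0.275   0.0786] box [-0.0547  0.0001] yawy -13.34 tz [-0. -0. -1.] w 0.01179915157695244 39.98844461515546 F [-0.   -0.22 -1.52]
units [-0.01 -2.51 -0.01]
```

```bash
python3 -m crank '[{"claw":1,"dx":0,"dy":-0.2,"dz":0,"ax":0,"ay":0,"az":0},{"claw":1,"dx":0,"dy":-0.35,"dz":0,"ax":0,"ay":0,"az":0},{"claw":1,"dx":0,"dy":-0.4,"dz":0,"ax":0,"ay":0,"az":0},{"claw":1,"dx":0,"dy":-0.4,"dz":0,"ax":0,"ay":0,"az":0},{"claw":1,"dx":0,"dy":-0.4,"dz":0,"ax":0,"ay":0,"az":0},{"claw":1,"dx":0,"dy":-0.4,"dz":0,"ax":0,"ay":0,"az":0},{"claw":1,"dx":0,"dy":-0.4,"dz":0,"ax":0,"ay":0,"az":0},{"claw":1,"dx":0,"dy":-0.2,"dz":0,"ax":0,"ay":0,"az":0}]'
python3 d.py -.155 0 .16
```

```text
time: 6.05
ee_pos: [0.4394, -0.2557, 0.0784]
eef_rot: [0.784, 0.62, -0.0, -0.0]
ft_force: [0.9, 0.2, -0.7]
width: 0.0117
grip_force: 40.0
t 6.05 p [ 0.4394 -0.2557  0.0784] box [-0.1374  0.0003] yawy -13.33 tz [-0.001 -0.    -1.   ] w 0.011722819912561348 39.98858856037259 F [ 0.87  0.2  -0.68]
units [-0.01 -0.59 -2.72]
```

```bash
python3 -m crank '[{"claw":1,"dx":0,"dy":-0.3,"dz":-0.2,"ax":0,"ay":0,"az":0},{"claw":1,"dx":0,"dy":0,"dz":-0.4,"ax":0,"ay":0,"az":0},{"claw":1,"dx":0,"dy":0,"dz":-0.5,"ax":0,"ay":0,"az":0},{"claw":1,"dx":0,"dy":0,"dz":-0.5,"ax":0,"ay":0,"az":0},{"claw":1,"dx":0.2,"dy":0,"dz":-0.4,"ax":0,"ay":0,"az":0},{"claw":1,"dx":0.3,"dy":0,"dz":-0.2,"ax":0,"ay":0,"az":0},{"claw":1,"dx":0.4,"dy":0,"dz":0,"ax":0,"ay":0,"az":0},{"claw":1,"dx":0.5,"dy":0,"dz":0,"ax":0,"ay":0,"az":0}]'
python3 -m crank '[{"claw":1,"dx":0.6,"dy":0.2,"dz":0,"ax":0,"ay":0,"az":0},{"claw":1,"dx":0.7,"dy":0.3,"dz":0,"ax":0,"ay":0,"az":0},{"claw":1,"dx":0.7,"dy":0.4,"dz":0,"ax":0,"ay":0,"az":0},{"claw":1,"dx":0.7,"dy":0.4,"dz":0,"ax":0,"ay":0,"az":0},{"claw":1,"dx":0.7,"dy":0.4,"dz":0,"ax":0,"ay":0,"az":0},{"claw":1,"dx":0.7,"dy":0.4,"dz":0,"ax":0,"ay":0,"az":0},{"claw":1,"dx":0.7,"dy":0.4,"dz":0,"ax":0,"ay":0,"az":0},{"claw":1,"dx":0.6,"dy":0.3,"dz":0,"ax":0,"ay":0,"az":0}]'
python3 d.py -.0249 .2702 .06
```

```text
time: 6.72
ee_pos: [0.442, -0.2119, 0.1445]
eef_rot: [0.784, 0.62, 0.0, 0.0]
ft_force: [0.0, 0.0, -1.5]
width: 0.0116
grip_force: 40.0
time: 7.38
ee_pos: [0.5614, -0.0714, 0.1437]
eef_rot: [0.784, 0.621, 0.0, -0.001]
ft_force: [-0.4, -0.5, -1.9]
width: 0.0116
grip_force: 40.0
t 7.3833 p [ 0.5614 -0.0714  0.1437] box [-0.0612  0.2078] yawy -13.2 tz [-0.001  0.001 -1.   ] w 0.011647192359062648 39.98812451027334 F [-0.44 -0.46 -1.88]
units [2.08 1.22 2.79]
```

```bash
python3 -m crank '[{"claw":1,"dx":0.5,"dy":0.3,"dz":0.2,"ax":0,"ay":0,"az":0},{"claw":1,"dx":0.5,"dy":0.3,"dz":0.4,"ax":0,"ay":0,"az":0},{"claw":1,"dx":0.5,"dy":0.3,"dz":0.5,"ax":0,"ay":0,"az":0},{"claw":1,"dx":0.4,"dy":0.2,"dz":0.5,"ax":0,"ay":0,"az":0},{"claw":1,"dx":0.2,"dy":0.1,"dz":0.5,"ax":0,"ay":0,"az":0},{"claw":1,"dx":0,"dy":0,"dz":0.4,"ax":0,"ay":0,"az":0},{"claw":1,"dx":0,"dy":0,"dz":0.3,"ax":0,"ay":0,"az":0},{"claw":1,"dx":0,"dy":0,"dz":0,"ax":0,"ay":0,"az":0}]'
python3 d.py -.0249 .2702 .027
python3 - <<'E'
from h import *
c=r.camera("side")["color"][:,:,::-1];cv2.imwrite("pics/s4.png",cv2.resize(c[120:420,200:500],None,fx=2,fy=2))
E
```

```text
time: 8.05
ee_pos: [0.6084, -0.0224, 0.058]
eef_rot: [0.784, 0.62, -0.002, -0.001]
ft_force: [-1.1, -1.4, -1.1]
width: 0.0117
grip_force: 40.0
t 8.05 p [ 0.6084 -0.0224  0.058 ] box [-0.0267  0.2663] yawy -13.35 tz [-0.004 -0.    -1.   ] w 0.011700384685843787 39.98830812983215 F [-1.11 -1.37 -1.06]
units [0.13 0.06 1.03]
```

View pics/s4.png

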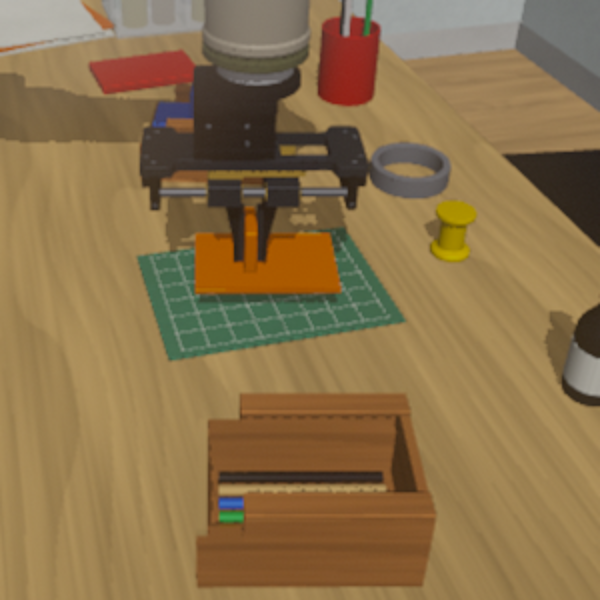

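The lid hangs level over the mat at (268,262) in the crop and the box is open. Lower it slowly.

```bash
python3 -m crank '[{"claw":1,"dx":0.1,"dy":0.05,"dz":0.3,"ax":0,"ay":0,"az":0},{"claw":1,"dx":0,"dy":0,"dz":0.25,"ax":0,"ay":0,"az":0},{"claw":1,"dx":0,"dy":0,"dz":0.2,"ax":0,"ay":0,"az":0},{"claw":1,"dx":0,"dy":0,"dz":0.1,"ax":0,"ay":0,"az":0},{"claw":1,"dx":0,"dy":0,"dz":0.05,"ax":0,"ay":0,"az":0},{"claw":1,"dx":0,"dy":0,"dz":0.05,"ax":0,"ay":0,"az":0},{"claw":1,"dx":0,"dy":0,"dz":0,"ax":0,"ay":0,"az":0},{"claw":1,"dx":0,"dy":0,"dz":0,"ax":0,"ay":0,"az":0}]'
python3 d.py -.0249 .2702 .026
```

```text
time: 8.77
ee_pos: [0.6125, -0.0191, 0.0322]
eef_rot: [0.784, 0.62, 0.0, 0.0]
ft_force: [-1.3, 0.7, -1.8]
width: 0.0119
grip_force: 40.0
t 8.7667 p [ 0.6125 -0.0191  0.0322] box [-0.0235  0.2705] yawy -13.32 tz [ 0. -0. -1.] w 0.011932605517342305 39.98851432465017 F [-1.31  0.72 -1.8 ]
units [-0.01 -0.05  0.21]
```

```bash
python3 -m crank '[{"claw":1,"dx":0,"dy":0,"dz":0.06,"ax":0,"ay":0,"az":0},{"claw":1,"dx":0,"dy":0,"dz":0.06,"ax":0,"ay":0,"az":0},{"claw":1,"dx":0,"dy":0,"dz":0.05,"ax":0,"ay":0,"az":0},{"claw":1,"dx":0,"dy":0,"dz":0,"ax":0,"ay":0,"az":0},{"claw":1,"dx":0,"dy":0,"dz":0,"ax":0,"ay":0,"az":0}]' 
python3 d.py -.0249 .2702 .026
```

```text
time: 9.18
ee_pos: [0.6123, -0.0191, 0.0267]
eef_rot: [0.784, 0.62, -0.0, -0.0]
ft_force: [-1.0, -0.7, -0.8]
width: 0.0117
grip_force: 40.0
t 9.1833 p [ 0.6123 -0.0191  0.0267] box [-0.0237  0.2704] yawy -13.31 tz [-0. -0. -1.] w 0.011733170907071062 39.98851756565273 F [-0.96 -0.69 -0.79]
units [-0.01 -0.04  0.02]
```

Within a millimetre of the mat, so open slowly in place and retreat upward.

```bash
python3 -m crank '[{"claw":1,"dx":0,"dy":0,"dz":0.03,"ax":0,"ay":0,"az":0},{"claw":1,"dx":0,"dy":0,"dz":0,"ax":0,"ay":0,"az":0},{"claw":-1,"dx":0,"dy":0,"dz":0,"ax":0,"ay":0,"az":0},{"claw":-1,"dx":0,"dy":0,"dz":0,"ax":0,"ay":0,"az":0},{"claw":-1,"dx":0,"dy":0,"dz":0,"ax":0,"ay":0,"az":0},{"claw":-1,"dx":0,"dy":0,"dz":0,"ax":0,"ay":0,"az":0},{"claw":-1,"dx":0,"dy":0,"dz":0,"ax":0,"ay":0,"az":0},{"claw":-1,"dx":0,"dy":0,"dz":0,"ax":0,"ay":0,"az":0}]'
python3 -m crank '[{"claw":-1,"dx":0,"dy":0,"dz":-0.1,"ax":0,"ay":0,"az":0},{"claw":-1,"dx":0,"dy":0,"dz":-0.3,"ax":0,"ay":0,"az":0},{"claw":-1,"dx":0,"dy":0,"dz":-0.6,"ax":0,"ay":0,"az":0},{"claw":-1,"dx":0,"dy":0,"dz":-0.8,"ax":0,"ay":0,"az":0},{"claw":-1,"dx":0,"dy":0,"dz":-0.8,"ax":0,"ay":0,"az":0},{"claw":-1,"dx":0,"dy":0,"dz":-0.8,"ax":0,"ay":0,"az":0},{"claw":-1,"dx":0,"dy":0,"dz":-0.6,"ax":0,"ay":0,"az":0},{"claw":-1,"dx":0,"dy":0,"dz":0,"ax":0,"ay":0,"az":0}]'
python3 - <<'E'
from h import *
c=r.camera("side")["color"][:,:,::-1];cv2.imwrite("pics/s5.png",cv2.resize(c[120:420,200:500],None,fx=2,fy=2))
E
```

```text
time: 9.85
ee_pos: [0.6124, -0.0191, 0.026]
eef_rot: [0.784, 0.62, 0.0, 0.0]
ft_force: [-0.4, 0.1, -0.7]
width: 0.0435
grip_force: 0.0
time: 10.52
ee_pos: [0.6145, -0.0187, 0.1513]
eef_rot: [0.784, 0.62, 0.003, 0.002]
ft_force: [0.9, -0.2, -0.4]
width: 0.0862
grip_force: 0.0
```

View pics/s5.png

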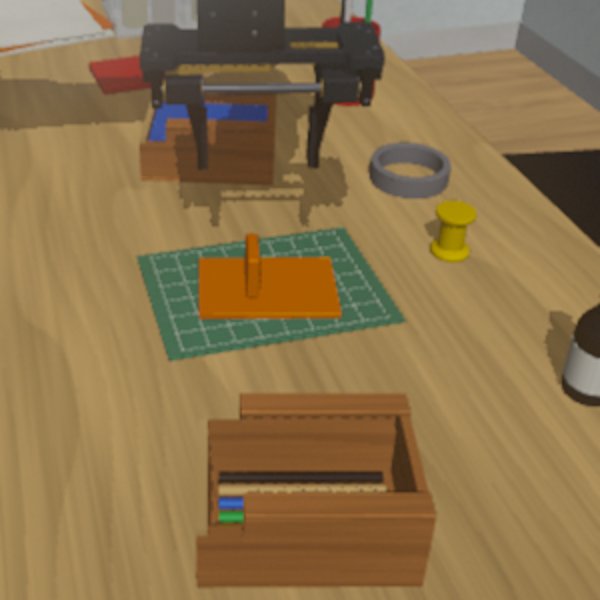

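The lid lies flat in the middle of the mat with its handle up at (253,268), the gripper is clear, and the blue box is untouched.

```bash
python3 -c "
from bench import r
print(r.close_job())"
```

```text
the job is handed in; nothing more can be done
None
```

The orange lid is out of its box and lying flat, handle up, near the middle of the green mat, the blue lid is still closed, and the job was handed in at about 10.6 s; no verdict was returned.

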